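Trace a housing seam with the tester's probe

ROBOT

A 7-joint arm with a two-finger parallel gripper is mounted at the origin on a cart in front of the work surface, level with it; the furniture and walls round the work are solid. World frame = base frame: x ahead of the robot, y to its left, z up, the work surface at z = 0. Lengths are in m, angles in rad, forces in N, time in s.
With the tool pointing down it reaches from about 0.425 to 0.875 m from the base axis. Payload 4.7 kg.
Tool frame: the origin (TCP) lies at the very end of the fingers, on their centre line; the grasp point (between the pads) lies arm.grip_depth behind it (arm.grip_depth is the distance from the TCP to the grasp point, in m); z points along the fingers, y is the direction in which the jaws open and shut (so a half turn about z gives the same grasp; the last joint's range is limited). The gripper opens to 85 mm and grips with 20 to 120 N. Pads are 22 mm wide; open, the fingers measure 114 mm over their backs; the gripper's body (76 mm by 85 mm) begins 54 mm behind the grasp point. The pads swing forward as they close: fully open they stand 13 mm farther back than shut.
Start: joints at [1.181, 0.321, -0.07, 1.45, 0.023, 1.371, -0.057], TCP at [0.255, -0.598, 0.197] pointing down, gripper open.
Joint ranges: [-2.86, 2.86], [-0.3, 2.09], [-1.38, 1.24], [0.06, 2.45], [-1.56, 4.7], [0.09, 2.05], [-2.69, 2.69]. Speed limits (rad/s): [2.57, 2.57, 3.14, 3.14, 3.14, 3.14, 3.14].

INTERFACE

Orientations are given as a rotation vector (axis times angle).
In Python, from station import arm gives the robot as it stands.
- The arm moves only by the tool step_arm, never from a script. Its argument "rows" is a list of rows, each an object of numbers: "dx", "dy", "dz": the shift along the tool's x, y, z in cm; "turn": the turn about the tool's z in degrees. In form: [{"dx": .., "dy": .., "dz": .., "turn": ..}, ...]. A call has 1 to 10 rows; each row is the pose to reach, as a shift and turn from the pose commanded when the call began, along the tool's axes at that moment; what a row does not reach only later rows make up. A row lasts 1/8 s, in which the tool goes at most 62.5 mm and 10.7 degrees, less where a joint would pass 70% of its speed; a pose out of reach is approached as far as the arm can. A call with a gripper value outside its range is refused whole. "claw" is the opening, from 0 (shut) to 1 (fully open), set as the call begins (left out, the last holds). The fingers move at their own pace and stop on an object; "force" is the grip in N (left out, the last holds). Time passes only in rows, so rows that repeat a pose let the fingers close. It gives the time, the measured TCP pose, the force and the opening at its end, in the units of the state.
- arm.get_obs(): the state, without advancing time (a new reading comes with each control period).
- arm.read_camera(name): name is "scene" or "top"; returns a dict with "color" (400x640x3 uint8, red, green, blue), "fovy" (degrees; the focal length in pixels is half the picture's height over the tangent of half this angle, whatever the lens; pixels are square), "cx", "cy" (the principal point, pixels), "k1" (the pictures are not rectified: a ray, as slopes to the right and down, at radius r is drawn at 1 + k1 r^2 times it, then the intrinsics apply), "world_to_cam" (4x4, takes a point from world to camera coordinates). Camera axes: x right, y down, z forward; pixel columns grow to the right and rows downward; lengths in m; the calibration is good to about 2 mm. A picture is of the moment at which its call begins. There is no depth.
- arm.sign_off(): hands the job in, once; it reports no verdict.
The state is a dict: "clock": time; "joint_positions": joint angles; "joint_velocities": joint speeds; "joint_efforts": joint torques, N m; "ee_pos": TCP position; "orientation": TCP orientation; "ft_force": force on the tool from outside, world axes, zero at the start; "wrist_torque": the same for the moment, N m; "finger_gap": finger opening in m.
Only numpy, scipy, OpenCV 4.12 (cv2) and the standard library are available. Lean on these libraries where they do the work, as an engineer would, in place of code of your own. Each camera call takes 0.05 s, during which the arm holds its last target. There are 200 camera calls.

TASK

Check the joint of the metal housing: pull the tester's push-pull knob straight up to its on stop, take the probe from its stand, lower its tip into the groove at the left end (seen from the robot) and guide it slowly (under 5 cm a second) round both corners to the right end, in one pass without lifting it out or pressing hard. Carry the probe well above the housing, and enter and leave the groove straight down and up at its ends. Then stand the probe fully home in its stand, push the knob fully in, and leave the beaker and dish where they are.

Things in the scene. Friction and masses are not known exactly. Their poses are not given: they have to be found in the camera images.
- housing: Fixed two-part aluminium housing, 110 (x) x 150 (y) x 40 mm high, turned up to 0.35 rad. Origin: centre of its underside; x away from the robot, y to its left. Its flat top (z = 40 mm) has a Z-shaped joint groove, 10 mm wide, 8 mm deep (dark floor), closed 8 mm beyond its two end points. Its centre line runs straight through seam_start, seam_corner_a, seam_corner_b and seam_end.
- seam_start (a point): left (+y) end point of the groove's line, on its floor; at housing (-20, 62, 32) mm. The tip is in the groove when 2 mm or more below the top; carry it over the housing 30 mm or more above the top
- seam_corner_a (a point): first corner of the groove, on its floor; at housing (-20, 0, 32) mm
- seam_corner_b (a point): second corner of the groove, on its floor; at housing (20, 0, 32) mm
- seam_end (a point): right (-y) end of the groove line, on the groove's floor; at housing (20, -62, 32) mm
- tester: Fixed grey bench tester, a box 120 (x) x 100 (y) x 68 mm high with a black front panel. Origin at the centre of its underside; z up. The knob stands at the middle of its top. Tester and probe stand may stand on either side of the housing.
- knob_centre (a point): centre of the knob's head, on its vertical axis: a round black mushroom head 28 mm across and 17 mm high on a 10 mm stem; 26.5 mm above the tester's top when pushed in, 15 mm higher when pulled out (the point moves with it)
- pull_knob (a joint): travel of the knob in m: 0 pushed in (off), 0.015 pulled straight up (on), with hard stops at both ends. It slides stiffly (about 5 N of friction) and stays where it is left.
- stand: Fixed plastic-grey probe stand, 60 x 60 mm block on a 90 x 90 mm foot, 68 mm high. Origin at the centre of its underside.
- stand_hole (a point): centre of the mouth of the stand's vertical round hole, in its top face at z = 68 mm; hole 23 mm across, 62 mm deep, chamfered
- probe: Loose round stylus, 150 mm long, 55 to 110 g, no cable; origin at its tip, z towards its grip end. Steel nose 5 mm across for 20 mm from the tip, 14 mm across from 34 mm on; collar 32 mm across from 60 to 66 mm; black grip barrel 18 mm across from 66 to 150 mm. Starts (and must end) upright in the stand's hole, its collar on the stand's top, tip 8 mm above the worktop.
- probe_grip (a point): centre of the probe's grip barrel, 108 mm above the tip, on its axis
- probe_tip (a point): the probe's tip, the lowest point of its nose
- beaker: Loose clear empty beaker, 64 mm across, 82 mm high, in front of the housing; a bystander. Origin at the centre of its underside.
- petri: Loose flat pale dish, 90 mm across, 16 mm high, in front of the housing; a bystander. Origin at the centre of its underside.
Things that resemble listed ones, but are neither listed nor needed, are in the scene too. Of the things that look like the probe, the smaller one is meant.

How it is judged:
By the outcome, as a careful person would: the job done as asked, in the order asked, and still so for the second after the job is handed in, with the robot touching nothing.
It also fails if it takes over 72 s, if anything falls off the work surface, if the arm or the gripper's body presses on something with over 40 N, if the wrist force passes 120 N, or if a joint passes its speed limit or range.

## Working session

There is one attempt and no reset: what is moved stays moved. The work goes in short steps, Python scripts to look and compute and a tool call to move; the robot and the scene stay as the last step left them, time stands still between calls to the robot, and variables do not carry over. Pictures are saved under pics/ and viewed, about 8 in all and at most 12, crops included, and the job is handed in when it is done.

Besides the shell and the picture viewer there is one more tool, called after ">>>" by a JSON object that holds its "fn" and its "kwargs". step_arm: Moves the arm, as the interface text tells. Its arguments: {"type":"object","properties":{"rows":{"type":"array","items":{"type":"object","properties":{"dx":{"type":"number"},"dy":{"type":"number"},"dz":{"type":"number"},"turn":{"type":"number"}}}},"claw":{"type":"number"},"force":{"type":"number"}},"required":["rows"]}

```bash
mkdir -p pics; ls; python3 - <<'E'
from station import arm
import cv2,numpy as np
o=arm.get_obs()
for k,v in o.items(): print(k,np.round(v,3))
print(arm.grip_depth)
for n in("scene","top"):
    c=arm.read_camera(n); cv2.imwrite(f"pics/{n}0.png",c["color"][...,::-1])
    print(n,c["fovy"],c["cx"],c["cy"],c["k1"],np.round(c["world_to_cam"],3).tolist())
E
```

```text
pics
clock 0.0
joint_positions [ 1.181  0.322 -0.07   1.452  0.023  1.371 -0.057]
joint_velocities [ 0.    -0.001  0.    -0.    -0.002  0.001  0.001]
joint_efforts [-3.0000e-03 -4.9358e+01 -3.8300e-01 -3.1433e+01  1.3000e-02  1.1000e-02
  0.0000e+00]
ee_pos [ 0.255 -0.597  0.196]
orientation [-3.076e+00 -6.300e-01  1.000e-03]
ft_force [ 0.285 -0.266 -0.03 ]
wrist_torque [ 0.023 -0.027 -0.01 ]
finger_gap 0.085
0.0187
scene 54.429069178895936 317.48674305683033 194.2528193299867 0.02887038090911953 [[-0.867, -0.498, -0.012, 0.455], [-0.294, 0.53, -0.795, 0.181], [0.403, -0.686, -0.606, 0.989], [0.0, 0.0, 0.0, 1.0]]
top 48.67009860851313 321.2834971261708 200.82462489834293 -0.0645039189929036 [[-0.016, -1.0, -0.004, 0.068], [-0.995, 0.016, -0.098, 0.472], [0.098, 0.002, -0.995, 1.254], [0.0, 0.0, 0.0, 1.0]]
```

View pics/scene0.png

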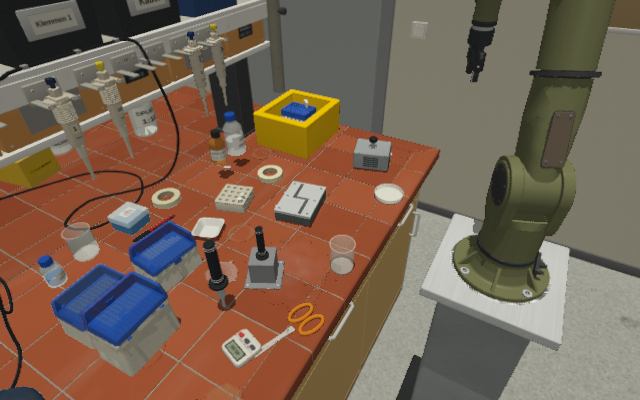

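View pics/top0.png

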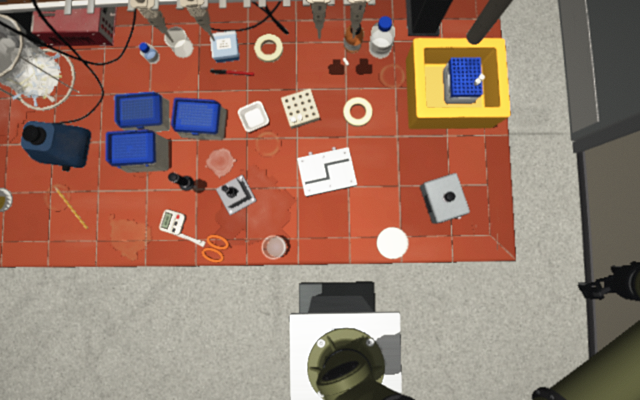

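The top view shows the stand with the probe at about (235,192), the housing at (326,172), the tester with its knob at (447,198), the dish at (392,242) and the beaker at (275,246). The larger lookalike is at (187,182).

```bash
cat > h.py <<'E'
import cv2,numpy as np
def cam(arm,n):
    c=arm.read_camera(n); f=200/np.tan(np.radians(c["fovy"]/2))
    c["K"]=np.array([[f,0,c["cx"]],[0,f,c["cy"]],[0,0,1.]]); c["D"]=np.array([c["k1"],0,0,0,0.])
    c["R"]=c["world_to_cam"][:3,:3]; c["t"]=c["world_to_cam"][:3,3]; c["o"]=-c["R"].T@c["t"]; return c
def rays(c,px):  # exact inverse of u=s(1+k1 r^2)
    p=cv2.undistortPointsIter(np.float64(px).reshape(-1,1,2),c["K"],c["D"],None,None,(3,50,1e-10)).reshape(-1,2)
    return np.c_[p,np.ones(len(p))]@c["R"]
def plane(c,px,z):
    d=rays(c,px); return c["o"]+d*((z-c["o"][2])/d[:,2])[:,None]
def proj(c,P):
    return cv2.projectPoints(np.float64(P).reshape(-1,1,3),cv2.Rodrigues(c["R"])[0],c["t"],c["K"],c["D"])[0].reshape(-1,2)
def tri(c1,p1,c2,p2):
    d1,d2=rays(c1,[p1])[0],rays(c2,[p2])[0]
    s=np.linalg.lstsq(np.c_[d1,-d2],c2["o"]-c1["o"],rcond=None)[0]
    a,b=c1["o"]+s[0]*d1,c2["o"]+s[1]*d2; return (a+b)/2,np.linalg.norm(a-b)
E
python3 - <<'E'
from station import arm
from h import *
c=cam(arm,"top"); s=cam(arm,"scene")
g=cv2.cvtColor(c["color"],cv2.COLOR_RGB2GRAY); sat=cv2.cvtColor(c["color"],cv2.COLOR_RGB2HSV)[...,1]
# housing outline: pale & unsaturated blob
def blob(m,x,y):
    n,l,st,ce=cv2.connectedComponentsWithStats(m.astype(np.uint8)); return l==l[y,x],st[l[y,x]],ce[l[y,x]]
m,st,ce=blob((g>150)&(sat<70),310,180)
m0,_,_=blob((sat<80),310,180); 
ct=max(cv2.findContours(m0.astype(np.uint8),0,1)[0],key=cv2.contourArea); r=cv2.minAreaRect(ct)
print("housing rect",r); P=plane(c,cv2.boxPoints(r),.04);print(P.round(4).tolist(),np.linalg.norm(np.diff(P,axis=0),axis=1))
m,st,ce=blob(sat<80,435,190); ct=max(cv2.findContours(m.astype(np.uint8),0,1)[0],key=cv2.contourArea); r=cv2.minAreaRect(ct)
P=plane(c,cv2.boxPoints(r),.068);print("tester",r,P.round(4).tolist(),np.linalg.norm(np.diff(P,axis=0),axis=1))
a=cv2.resize(c["color"][130:230,205:480],None,fx=2.9,fy=2.9,interpolation=2)
b=cv2.resize(s["color"][125:295,190:400],None,fx=1.9,fy=1.65,interpolation=2)
b2=cv2.resize(c["color"][140:200,285:365],(398,b.shape[0]),interpolation=2)
im=np.vstack([a,cv2.resize(np.hstack([b,b2]),(a.shape[1],b.shape[0]))])
cv2.imwrite("pics/crop1.png",im[...,::-1]);print(im.shape)
E
```

```text
housing rect ((326.0498962402344, 170.2396240234375), (42.66722869873047, 54.333412170410156), 78.2317123413086)
[[0.6055, 0.1342, 0.04], [0.6355, -0.0198, 0.04], [0.5134, -0.042, 0.04], [0.4839, 0.1105, 0.04]] [0.15696701 0.12414491 0.15536804]
tester ((444.85003662109375, 199.05001831054688), (44.90434265136719, 39.528465270996094), 71.56504821777344) [[0.5114, -0.214, 0.068], [0.5454, -0.3219, 0.068], [0.4244, -0.3564, 0.068], [0.3914, -0.2493, 0.068]] [0.11308623 0.12583158 0.11212309]
(570, 798, 3)
```

View pics/crop1.png

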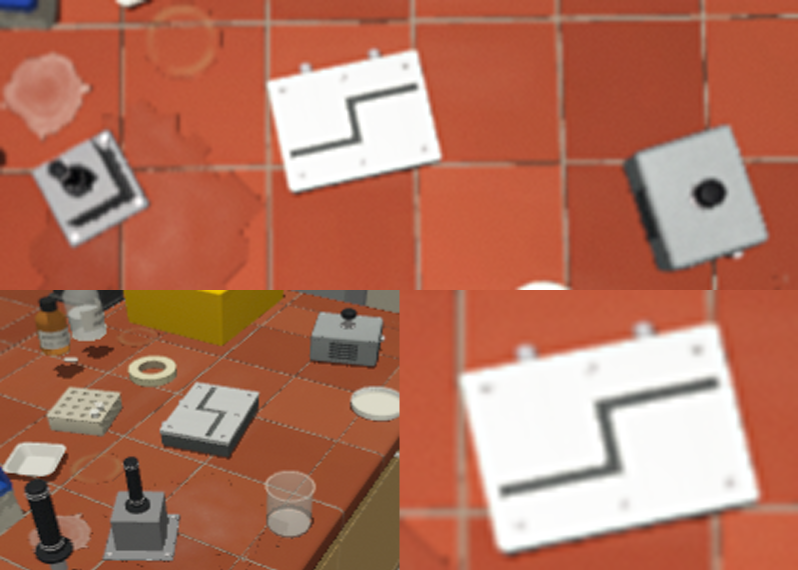

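The crop confirms the layout. The groove starts at the lower left, has corners near the middle and ends at the upper right. The probe grip leans to the upper left in the top view because of perspective. Next I measure the groove, knob and probe from dark masks.

```bash
cat > m.py <<'E'
from station import arm
from h import *
c=cam(arm,"top"); s=cam(arm,"scene")
print("cams",c["o"].round(3),s["o"].round(3))
def dark(cc,x0,y0,x1,y1,th):
    g=cv2.cvtColor(cc["color"],cv2.COLOR_RGB2GRAY)[y0:y1,x0:x1]; n,l,st,ce=cv2.connectedComponentsWithStats((g<th).astype(np.uint8))
    k=1+np.argmax(st[1:,4]); ys,xs=np.nonzero(l==k); return np.c_[xs+x0,ys+y0].astype(float),st[k]
# groove: darkness-weighted world points, top view
g=cv2.cvtColor(c["color"],cv2.COLOR_RGB2GRAY).astype(float)
m=np.zeros(g.shape,np.uint8); cv2.fillPoly(m,[np.array([[304,161],[346,153],[350,183],[307,188]])],1)
ys,xs=np.nonzero(m&(g<185)); w=np.clip(200-g[ys,xs],0,None); P=plane(c,np.c_[xs,ys],.036)[:,:2]
def model(p): return p
H=np.array([[-20,70],[-20,0],[20,0],[20,-70]])/1000
from scipy.optimize import least_squares
def seg(q,a,b):
    d=b-a;t=np.clip((q-a)@d/(d@d),0,1); return q-a-t[:,None]*d
def res(p):
    R=np.array([[np.cos(p[2]),-np.sin(p[2])],[np.sin(p[2]),np.cos(p[2])]]);V=H@R.T+p[:2]
    r=np.stack([seg(P,V[i],V[i+1]) for i in range(3)]); k=np.argmin((r**2).sum(2),0)
    return ((r[k,np.arange(len(P))])*np.sqrt(w)[:,None]).ravel()
best=min((least_squares(res,[.56,.046,a]) for a in(-.2,0,.2)),key=lambda r:r.cost)
p=best.x; print("housing",p.round(4),"rms mm",1000*np.sqrt(2*best.cost/w.sum()),len(P))
mm,_=None,None
R=np.array([[np.cos(p[2]),-np.sin(p[2])],[np.sin(p[2]),np.cos(p[2])]])
print((np.array([[-20,62],[-20,0],[20,0],[20,-62]])/1000@R.T+p[:2]).round(4).tolist())
# white top outline
sat=cv2.cvtColor(c["color"],cv2.COLOR_RGB2HSV)[...,1]
n,l,st,ce=cv2.connectedComponentsWithStats(((g>185)&(sat<90)).astype(np.uint8)); b=(l==l[180,310]).astype(np.uint8)
r=cv2.minAreaRect(max(cv2.findContours(b,0,1)[0],key=cv2.contourArea));Q=plane(c,cv2.boxPoints(r),.04)
print("outline ctr",plane(c,[r[0]],.04)[0].round(4),np.linalg.norm(np.diff(Q,axis=0),axis=1).round(4),np.arctan2(*(Q[1]-Q[0])[1::-1]).round(3))
k,_=dark(c,438,188,460,208,70);print("knob top",_,plane(c,[k.mean(0)],.0965)[0].round(4))
k2,_=dark(s,362,132,386,149,50);print("knob scene",_,plane(s,[k2.mean(0)],.0945)[0].round(4),tri(c,k.mean(0),s,k2.mean(0)))
q,_=dark(s,250,222,274,252,60);print("probe scene",_,q.mean(0),plane(s,[q.mean(0)],.116)[0].round(4))
q,_=dark(c,215,180,245,205,50);print("probe top",_,q.mean(0))
a=cv2.resize(s["color"][215:300,235:295],None,fx=6,fy=6,interpolation=2);b=cv2.resize(c["color"][170:221,210:262],(420,510),interpolation=2)
cv2.imwrite("pics/crop2.png",np.hstack([a,b])[...,::-1])
E
python3 m.py
```

```text
cams [0.348 0.058 1.295] [0.049 0.809 0.749]
housing [0.5577 0.0445 0.2008] rms mm 1.8017593872983213 155
[[0.5257, 0.1013], [0.5381, 0.0405], [0.5773, 0.0485], [0.5897, -0.0122]]
outline ctr [0.561  0.0453 0.04  ] [0.1544 0.1213 0.1529] -1.371
knob top [ 6  4 11  9 70] [ 0.4726 -0.29    0.0965]
knob scene [ 7  5  8  6 37] [ 0.4735 -0.2891  0.0945] (array([ 0.47343218, -0.29057152,  0.09375267]), np.float64(0.0011128157816950907))
probe scene [  5   4  10  26 170] [259.78235294 239.34117647] [0.501  0.3088 0.116 ]
probe top [12  8 10  8 53] [231.81132075 191.13207547]
```

View pics/crop2.png

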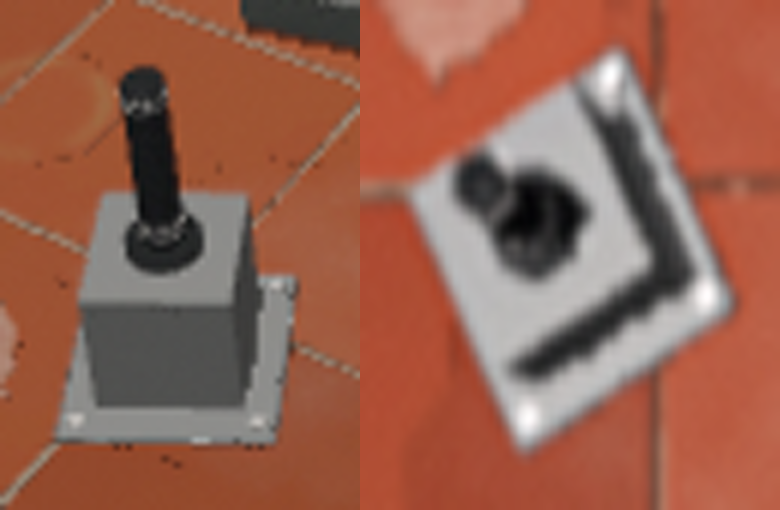

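The crop shows the collar at about top (231.6,191.8) and scene (261.7,255.1), and the barrel end at top (224.5,188.0) and scene (258.3,228.4).

```bash
python3 - <<'E'
from station import arm
from h import *
c=cam(arm,"top"); s=cam(arm,"scene")
for n,a,b,z in(("collar",(231.6,191.8),(261.7,255.1),.074),("end",(224.5,188.0),(258.3,228.4),.158)):
    print(n,plane(c,[a],z)[0],plane(s,[b],z)[0],tri(c,a,s,b))
# stand foot corners top crop
F=np.array([[615,50],[735,305],[525,450],[408,190]]);px=np.c_[210+(F[:,0]-360)/420*52-.5,170+F[:,1]/10-.5]
Q=plane(c,px,.004);print("foot",Q.round(4).tolist(),Q.mean(0))
# beaker / dish position for record, and housing top outline in scene
for P in ([.49,.305,.074],[.49,.305,.158],[.4726,-.29,.1]): print(proj(c,[P]),proj(s,[P]))
from scipy.spatial.transform import Rotation as Ro
print(Ro.from_rotvec(arm.get_obs()["orientation"]).as_matrix().round(3))
E
```

```text
collar [0.49721046 0.31046862 0.074     ] [0.49466038 0.31677039 0.074     ] (array([0.4983787 , 0.31201398, 0.06769278]), np.float64(0.0009112321650347247))
end [0.49721752 0.31173113 0.158     ] [0.49510979 0.31511322 0.158     ] (array([0.49759935, 0.31242581, 0.15476823]), np.float64(9.666051726985908e-05))
foot [[0.5568, 0.297, 0.004], [0.4803, 0.253, 0.004], [0.4388, 0.3296, 0.004], [0.5164, 0.373, 0.004]] [0.49807009 0.31315282 0.004     ]
[[233.53919944 194.3364967 ]] [[266.21550532 252.65129943]]
[[227.05540321 190.71178119]] [[262.81593364 226.50096807]]
[[449.71390683 196.10084326]] [[373.19301392 137.72767494]]
[[ 0.92   0.393 -0.   ]
 [ 0.393 -0.92   0.   ]
 [-0.    -0.    -1.   ]]
```

Estimates, each agreeing to within a few mm between views:

| Item | x | y | Other |
|---|---|---|---|
| Knob | 0.473 | -0.290 | |
| Probe | 0.4975 | 0.312 | |
| Housing | 0.558 | 0.045 | yaw 0.20 |

I now move over the knob and square the tool to the world axes.

>>> {"fn": "step_arm", "kwargs": {"rows": [{"dx":3,"dy":-1.9,"turn":2.5},{"dx":7,"dy":-4.3,"turn":6},{"dx":12,"dy":-7.4,"turn":10},{"dx":17,"dy":-10.4,"turn":14},{"dx":22,"dy":-13.5,"turn":18},{"dx":26.5,"dy":-16.3,"turn":21},{"dx":30,"dy":-18.4,"turn":23.1},{"dx":32.1,"dy":-19.7,"turn":23.1},{"dx":32.1,"dy":-19.7,"turn":23.1},{"dx":32.1,"dy":-19.7,"turn":23.1}], "claw": 0.8, "force": 60}}

```text
invalid input
```

```bash
python3 - <<'E'
from station import arm
from h import *
from scipy.spatial.transform import Rotation as Ro
o=arm.get_obs();print(o["ee_pos"].round(4),o["joint_positions"].round(2),o["finger_gap"]);print(Ro.from_rotvec(o["orientation"]).as_matrix().round(4))
c=cam(arm,"top"); s=cam(arm,"scene")
e=proj(c,[o["ee_pos"]])[0];f=proj(s,[o["ee_pos"]])[0];print(e,f)
x,y=e.astype(int);u,v=f.astype(int)
a=cv2.resize(c["color"][y-50:y+50,x-40:x+40],(400,500),interpolation=2);b=cv2.resize(s["color"][v-30:v+70,u-40:u+40],(400,500),interpolation=2)
cv2.imwrite("pics/knob1.png",np.hstack([a,b])[...,::-1]);print(x-40,y-50,u-40,v-30)
E
```

```text
[ 0.2554 -0.5976  0.1969] [ 1.18  0.32 -0.07  1.45  0.02  1.37 -0.06] 0.08518886758308879
[[ 9.195e-01  3.930e-01 -2.000e-04]
 [ 3.930e-01 -9.195e-01  3.000e-04]
 [-1.000e-04 -3.000e-04 -1.000e+00]]
[584.4726452  276.00163056] [467.23363227  90.14196364]
544 226 427 60
```

View pics/knob1.png

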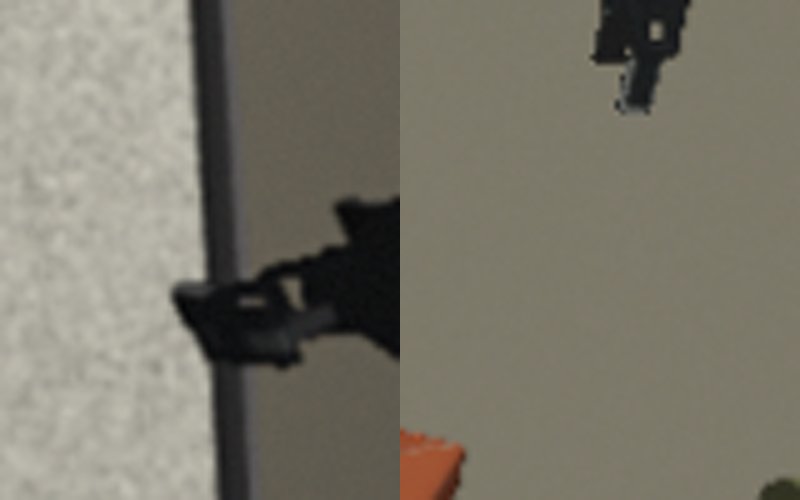

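The move was refused, so this picture only shows the gripper at its start pose, with the fingertips at about (584,276) in the top view. I try again with every key filled in.

>>> {"fn": "step_arm", "kwargs": {"rows": [{"dx":3,"dy":-1.9,"dz":0,"turn":2.5},{"dx":7,"dy":-4.3,"dz":0,"turn":6},{"dx":12,"dy":-7.4,"dz":0,"turn":10},{"dx":17,"dy":-10.4,"dz":0,"turn":14},{"dx":22,"dy":-13.5,"dz":0,"turn":18},{"dx":26.5,"dy":-16.3,"dz":0,"turn":21},{"dx":30,"dy":-18.4,"dz":0,"turn":23.1},{"dx":32.1,"dy":-19.7,"dz":0,"turn":23.1},{"dx":32.1,"dy":-19.7,"dz":0,"turn":23.1},{"dx":32.1,"dy":-19.7,"dz":0,"turn":23.1}], "claw": 0.8, "force": 60}}

```text
clock: 1.75
ee_pos: [0.4722, -0.292, 0.1971]
orientation: [3.141, -0.002, -0.001]
ft_force: [1.0, -0.7, 0.4]
finger_gap: 0.0683
```

>>> {"fn": "step_arm", "kwargs": {"rows": [{"dx":0.1,"dy":-0.2,"dz":2,"turn":0},{"dx":0.1,"dy":-0.2,"dz":5,"turn":0},{"dx":0.1,"dy":-0.2,"dz":8,"turn":0},{"dx":0.1,"dy":-0.2,"dz":10.5,"turn":0},{"dx":0.1,"dy":-0.2,"dz":12,"turn":0},{"dx":0.1,"dy":-0.2,"dz":12,"turn":0}]}}

```text
clock: 2.5
ee_pos: [0.4729, -0.2891, 0.0762]
orientation: [-3.141, 0.002, 0.003]
ft_force: [0.5, 1.2, 0.2]
finger_gap: 0.0684
```

>>> {"fn": "step_arm", "kwargs": {"rows": [{"dx":0,"dy":0,"dz":0,"turn":0},{"dx":0,"dy":0,"dz":0,"turn":0},{"dx":0,"dy":0,"dz":0,"turn":0},{"dx":0,"dy":0,"dz":0,"turn":0},{"dx":0,"dy":0,"dz":0,"turn":0},{"dx":0,"dy":0,"dz":0,"turn":0}], "claw": 0, "force": 60}}

```text
clock: 3.25
ee_pos: [0.4742, -0.2885, 0.0771]
orientation: [3.141, 0.001, -0.0]
ft_force: [0.2, 0.1, 0.8]
finger_gap: -0.0
```

The gap closed to 0, so the knob isn't between the pads. I look before doing anything else.

```bash
python3 - <<'E'
from station import arm
from h import *
c=cam(arm,"top"); s=cam(arm,"scene")
o=arm.get_obs();print(o["ee_pos"],o["ft_force"],o["finger_gap"],proj(c,[o["ee_pos"]]),proj(s,[o["ee_pos"]]))
a=cv2.resize(c["color"][150:230,415:479],(400,500),interpolation=2);b=cv2.resize(s["color"][90:190,332:412],(400,500),interpolation=2)
cv2.imwrite("pics/knob2.png",np.hstack([a,b])[...,::-1])
E
```

```text
[ 0.47415431 -0.28844535  0.07709751] [-0.68286545  0.81506308  0.28889841] -0.0001003733653463002 [[446.79948683 196.44467539]] [[372.08481514 143.74182126]]
```

View pics/knob2.png

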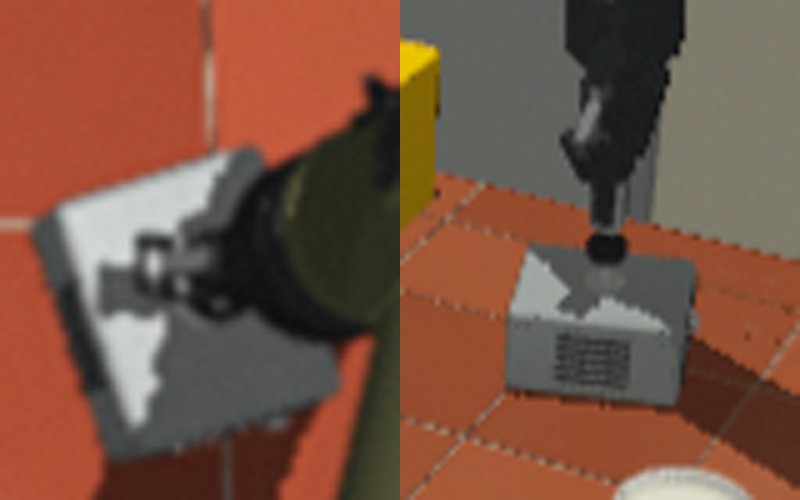

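The knob is unmoved and fully visible in the scene view (head at about px 373,140). The fingertips end at its top edge, around row 136, so they look higher than the reported TCP. I raise the closed fingers and compare the tip in both views with the reported position.

>>> {"fn": "step_arm", "kwargs": {"rows": [{"dx":0,"dy":0,"dz":-2,"turn":0},{"dx":0,"dy":0,"dz":-5,"turn":0},{"dx":0,"dy":0,"dz":-6,"turn":0},{"dx":0,"dy":0,"dz":-6,"turn":0}]}}

```text
clock: 3.85
ee_pos: [0.4745, -0.2887, 0.1374]
orientation: [3.141, 0.001, 0.001]
ft_force: [0.4, 0.4, -0.7]
finger_gap: -0.0001
```

```bash
python3 - <<'E'
from station import arm
from h import *
c=cam(arm,"top"); s=cam(arm,"scene")
o=arm.get_obs();e=o["ee_pos"];print(e,o["finger_gap"],o["joint_positions"])
ims=[]
for cc,(x0,y0) in((c,(415,150)),(s,(332,80))):
    im=cv2.resize(cc["color"][y0:y0+80,x0:x0+64],(400,500),interpolation=2)
    for dz,col in((0,(255,0,0)),(.03,(0,255,0))):
        q=(proj(cc,[e+[0,0,dz]])[0]+.5-[x0,y0])*6.25; cv2.drawMarker(im,tuple(int(v) for v in q),col,0,14,1)
    ims.append(im)
cv2.imwrite("pics/tip.png",np.hstack(ims)[...,::-1])
E
```

```text
[ 0.47347331 -0.2881628   0.13596536] -0.00024837822070282987 [ 0.75597096  0.1729012  -0.28462204  1.76301353  0.05155663  1.21463552
 -1.11290017]
```

View pics/tip.png

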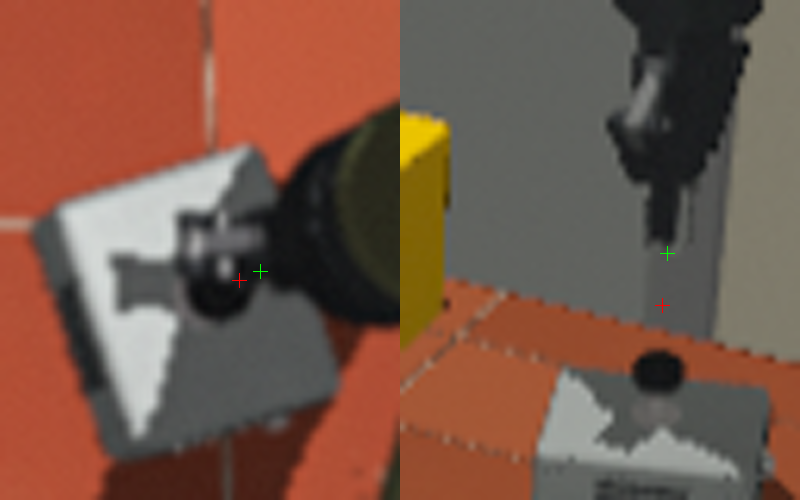

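The seen fingertip is at about scene px (373.3,117.9), roughly 35 mm above where the reported TCP (red cross) projects. I triangulate to find the offset.

```bash
python3 - <<'E'
from station import arm
from h import *
c=cam(arm,"top"); s=cam(arm,"scene")
e=arm.get_obs()["ee_pos"];print(e)
for a in((450,192.4),(451,191.5),(449,192.4)):
  for b in((373.3,117.9),(372.3,117.9)):
    p,d=tri(c,a,s,b);print(a,b,p.round(4),round(d,4),(p-e).round(4))
ims=[]
for cc,(x0,y0) in((c,(435,170)),(s,(360,95))):
    ims.append(cv2.resize(cc["color"][y0:y0+35,x0:x0+28],(400,500),interpolation=0))
cv2.imwrite("pics/tip2.png",np.hstack(ims)[...,::-1])
E
```

```text
[ 0.47338455 -0.28807362  0.13578009]
(450, 192.4) (373.3, 117.9) [ 0.4715 -0.2676  0.1833] 0.004 [-0.0019  0.0205  0.0476]
(450, 192.4) (372.3, 117.9) [ 0.473  -0.2671  0.1831] 0.0008 [-0.0004  0.021   0.0473]
(451, 191.5) (373.3, 117.9) [ 0.4735 -0.271   0.1814] 0.0051 [0.0001 0.017  0.0456]
(451, 191.5) (372.3, 117.9) [ 0.475  -0.2705  0.1812] 0.0019 [0.0016 0.0175 0.0454]
(449, 192.4) (373.3, 117.9) [ 0.4709 -0.2648  0.1847] 0.005 [-0.0024  0.0233  0.0489]
(449, 192.4) (372.3, 117.9) [ 0.4724 -0.2643  0.1845] 0.0018 [-0.0009  0.0238  0.0487]
```

View pics/tip2.png

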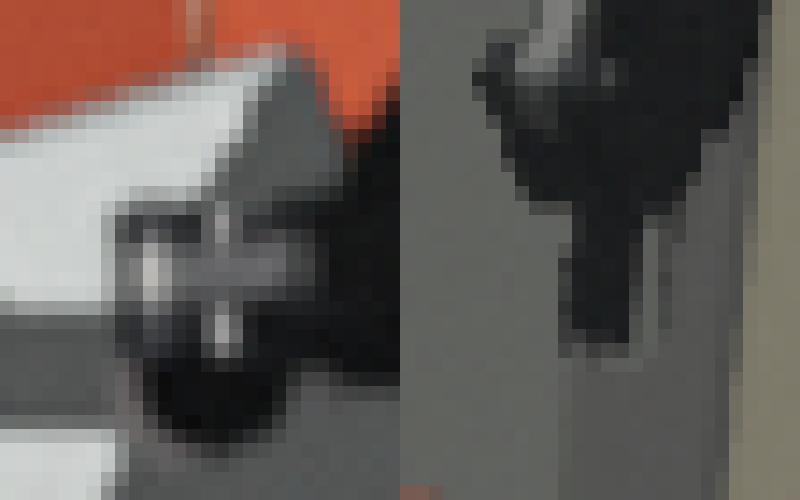

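The top view hides the tip behind the knuckles, but the scene view puts it 26 to 36 mm above the reported TCP. That explains the fingers closing over the knob. I open wide and go lower, watching the force.

>>> {"fn": "step_arm", "kwargs": {"rows": [{"dx":0,"dy":0,"dz":0,"turn":0},{"dx":0,"dy":0,"dz":0,"turn":0},{"dx":0,"dy":0,"dz":0,"turn":0},{"dx":0,"dy":0,"dz":2,"turn":0},{"dx":0,"dy":0,"dz":4,"turn":0},{"dx":0,"dy":0,"dz":5.5,"turn":0},{"dx":0,"dy":0,"dz":6.5,"turn":0},{"dx":0,"dy":0,"dz":7,"turn":0},{"dx":0,"dy":0,"dz":7,"turn":0}], "claw": 1}}

```text
clock: 5.18
ee_pos: [0.4742, -0.2885, 0.0671]
orientation: [3.142, 0.001, -0.0]
ft_force: [-0.1, 0.5, 0.4]
finger_gap: 0.0854
```

>>> {"fn": "step_arm", "kwargs": {"rows": [{"dx":0,"dy":0,"dz":0.5,"turn":0},{"dx":0,"dy":0,"dz":0.9,"turn":0},{"dx":0,"dy":0,"dz":1.2,"turn":0},{"dx":0,"dy":0,"dz":1.2,"turn":0}]}}

```text
clock: 5.68
ee_pos: [0.4739, -0.2884, 0.0548]
orientation: [-3.141, -0.001, 0.001]
ft_force: [-0.0, 0.1, -0.3]
finger_gap: 0.0855
```

```bash
python3 - <<'E'
from station import arm
from h import *
c=cam(arm,"top"); s=cam(arm,"scene")
o=arm.get_obs();e=o["ee_pos"];print(e,o["ft_force"],proj(c,[e]),proj(s,[e]))
ims=[]
for cc,(x0,y0) in((c,(425,165)),(s,(345,100))):
    ims.append(cv2.resize(cc["color"][y0:y0+60,x0:x0+48],(400,500),interpolation=0))
cv2.imwrite("pics/tip3.png",np.hstack(ims)[...,::-1])
E
```

```text
[ 0.47422992 -0.28849384  0.05517254] [ 1.06091471 -0.32119618  0.11035664] [[444.66731901 197.24970148]] [[371.60330351 149.28406283]]
```

View pics/tip3.png

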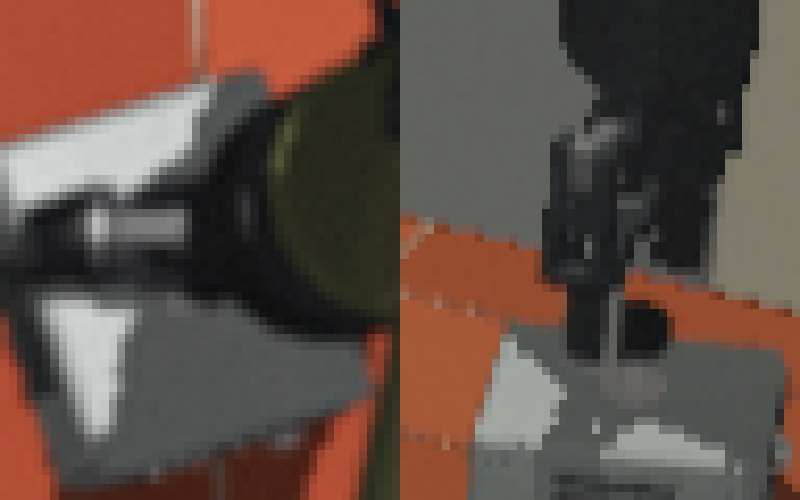

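The near fingertip is at scene px (367.1,142.5) and the far one at about (379.7,132.5). Their midpoint puts the true tips about 30 mm above the reported TCP once the open-finger retraction is allowed for, and xy agrees within about 2 mm. I go 8 mm lower and close.

>>> {"fn": "step_arm", "kwargs": {"rows": [{"dx":0,"dy":0,"dz":0.4,"turn":0},{"dx":0,"dy":0,"dz":0.8,"turn":0},{"dx":0,"dy":0,"dz":0.8,"turn":0}]}}

```text
clock: 6.15
ee_pos: [0.4738, -0.2882, 0.0466]
orientation: [-3.141, -0.001, 0.001]
ft_force: [0.2, -0.3, 0.0]
finger_gap: 0.0857
```

>>> {"fn": "step_arm", "kwargs": {"rows": [{"dx":0,"dy":0,"dz":0,"turn":0},{"dx":0,"dy":0,"dz":0,"turn":0},{"dx":0,"dy":0,"dz":0,"turn":0},{"dx":0,"dy":0,"dz":0,"turn":0},{"dx":0,"dy":0,"dz":0,"turn":0},{"dx":0,"dy":0,"dz":0,"turn":0},{"dx":0,"dy":0,"dz":0,"turn":0}], "claw": 0, "force": 60}}

```text
clock: 7.02
ee_pos: [0.4743, -0.2902, 0.0477]
orientation: [3.139, -0.0, 0.002]
ft_force: [1.1, -6.4, 0.7]
finger_gap: 0.0249
```

>>> {"fn": "step_arm", "kwargs": {"rows": [{"dx":0,"dy":0.2,"dz":0,"turn":0},{"dx":0,"dy":0.2,"dz":-0.3,"turn":0},{"dx":0,"dy":0.2,"dz":-0.6,"turn":0},{"dx":0,"dy":0.2,"dz":-0.9,"turn":0},{"dx":0,"dy":0.2,"dz":-1.2,"turn":0},{"dx":0,"dy":0.2,"dz":-1.4,"turn":0},{"dx":0,"dy":0.2,"dz":-1.4,"turn":0}]}}

```text
clock: 7.9
ee_pos: [0.4742, -0.2902, 0.0614]
orientation: [-3.141, -0.001, 0.0]
ft_force: [0.6, -2.2, -3.0]
finger_gap: 0.0247
```

>>> {"fn": "step_arm", "kwargs": {"rows": [{"dx":0,"dy":0,"dz":-0.1,"turn":0},{"dx":0,"dy":0,"dz":-0.2,"turn":0},{"dx":0,"dy":0,"dz":-0.3,"turn":0},{"dx":0,"dy":0,"dz":-0.3,"turn":0}]}}

```text
clock: 8.4
ee_pos: [0.4741, -0.2901, 0.0623]
orientation: [-3.141, -0.001, 0.0]
ft_force: [5.9, -4.3, -15.0]
finger_gap: 0.0245
```

The hard stop was reached (-15 N, 15 mm of rise, no slip). I relax, open, rise and check.

>>> {"fn": "step_arm", "kwargs": {"rows": [{"dx":0,"dy":0,"dz":0.2,"turn":0},{"dx":0,"dy":0,"dz":0.2,"turn":0}]}}

```text
clock: 8.65
ee_pos: [0.4742, -0.2902, 0.0622]
orientation: [-3.141, -0.001, 0.0]
ft_force: [3.1, -1.8, -4.1]
finger_gap: 0.0251
```

>>> {"fn": "step_arm", "kwargs": {"rows": [{"dx":0,"dy":0,"dz":0,"turn":0},{"dx":0,"dy":0,"dz":0,"turn":0},{"dx":0,"dy":0,"dz":0,"turn":0},{"dx":0,"dy":0,"dz":0,"turn":0},{"dx":0,"dy":0,"dz":-2,"turn":0},{"dx":0,"dy":0,"dz":-5,"turn":0},{"dx":0,"dy":0,"dz":-9,"turn":0},{"dx":0,"dy":0,"dz":-12,"turn":0},{"dx":0,"dy":0,"dz":-13,"turn":0},{"dx":0,"dy":0,"dz":-13,"turn":0}], "claw": 0.8}}

```text
clock: 9.9
ee_pos: [0.4742, -0.2905, 0.1921]
orientation: [3.141, 0.001, 0.0]
ft_force: [0.2, 0.6, -0.7]
finger_gap: 0.0682
```

```bash
python3 - <<'E'
from station import arm
from h import *
s=cam(arm,"scene"); o=arm.get_obs(); print(o["ee_pos"],o["joint_positions"].round(2))
g=cv2.cvtColor(s["color"],cv2.COLOR_RGB2GRAY)[120:152,362:388]
n,l,st,ce=cv2.connectedComponentsWithStats((g<50).astype(np.uint8));print(st[1:].tolist(),(ce[1:]+[362,120]).round(1).tolist())
print(proj(s,[[.4735,-.2905,.0945],[.4735,-.2905,.1095]]))
E
```

```text
[ 0.47361608 -0.29016366  0.19100992] [ 0.76  0.14 -0.28  1.69  0.04  1.32 -1.1 ]
[[8, 13, 8, 6, 40]] [[373.3, 135.4]]
[[372.88452705 139.03504128]
 [373.21821944 135.1083201 ]]
```

The knob is up: its centroid is at row 135.4, against 135.1 predicted for fully out. Now to the probe, with half-open jaws so they clear the neighbouring lookalike.

>>> {"fn": "step_arm", "kwargs": {"rows": [{"dx":0.1,"dy":-2,"dz":-0.5,"turn":0},{"dx":0.3,"dy":-6,"dz":-1,"turn":0},{"dx":0.5,"dy":-11,"dz":-1.5,"turn":0},{"dx":0.8,"dy":-17,"dz":-2,"turn":0},{"dx":1,"dy":-23,"dz":-2,"turn":0},{"dx":1.2,"dy":-29,"dz":-2,"turn":0},{"dx":1.4,"dy":-35,"dz":-2,"turn":0},{"dx":1.6,"dy":-40,"dz":-2,"turn":0},{"dx":1.8,"dy":-45,"dz":-2,"turn":0},{"dx":2,"dy":-50,"dz":-2,"turn":0}], "claw": 0.5}}

```text
clock: 11.2
ee_pos: [0.4921, 0.2121, 0.2115]
orientation: [3.141, 0.003, -0.002]
ft_force: [0.2, 0.1, 0.8]
finger_gap: 0.0427
```

>>> {"fn": "step_arm", "kwargs": {"rows": [{"dx":0.1,"dy":-4,"dz":0,"turn":0},{"dx":0.2,"dy":-7.5,"dz":0,"turn":0},{"dx":0.35,"dy":-9.5,"dz":0,"turn":0},{"dx":0.35,"dy":-10.2,"dz":0,"turn":0},{"dx":0.35,"dy":-10.2,"dz":0,"turn":0},{"dx":0.35,"dy":-10.2,"dz":0,"turn":0}]}}

```text
clock: 11.95
ee_pos: [0.4974, 0.3104, 0.2119]
orientation: [3.14, -0.001, -0.0]
ft_force: [-0.5, -0.7, 0.4]
finger_gap: 0.0431
```

```bash
python3 - <<'E'
from station import arm
from h import *
c=cam(arm,"top"); s=cam(arm,"scene")
o=arm.get_obs();e=o["ee_pos"];print(e,o["joint_positions"].round(2),proj(c,[e]),proj(s,[e]))
ims=[]
for cc,(x0,y0) in((c,(190,160)),(s,(215,165))):
    ims.append(cv2.resize(cc["color"][y0:y0+100,x0:x0+80],(400,500),interpolation=2))
cv2.imwrite("pics/pr1.png",np.hstack(ims)[...,::-1])
E
```

```text
[0.49759285 0.31037475 0.21211652] [ 0.08  0.26 -0.81  1.57  0.19  1.39 -2.32] [[220.2271456  185.08318147]] [[256.10428275 208.30329491]]
```

View pics/pr1.png

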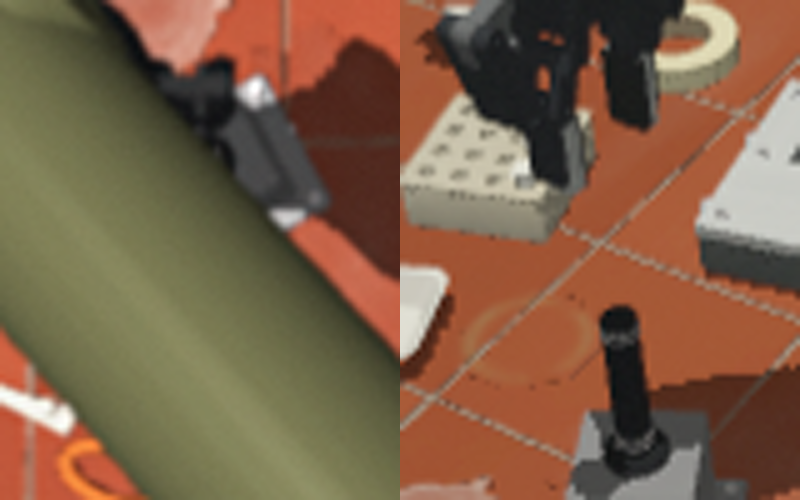

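The open jaws straddle the probe line. Their tip midpoint is at scene px (254.5,195.5), which again fits a vertical offset of about 30 mm with xy right. The probe stands at px (258,228). I descend over its grip.

>>> {"fn": "step_arm", "kwargs": {"rows": [{"dx":0,"dy":-0.15,"dz":1.5,"turn":0},{"dx":0,"dy":-0.15,"dz":4,"turn":0},{"dx":0,"dy":-0.15,"dz":6.5,"turn":0},{"dx":0,"dy":-0.15,"dz":9,"turn":0},{"dx":0,"dy":-0.15,"dz":11.5,"turn":0},{"dx":0,"dy":-0.15,"dz":13.5,"turn":0},{"dx":0,"dy":-0.15,"dz":14.5,"turn":0},{"dx":0,"dy":-0.15,"dz":14.5,"turn":0}]}}

```text
clock: 13.05
ee_pos: [0.497, 0.3128, 0.0665]
orientation: [3.141, 0.001, -0.002]
ft_force: [0.5, 0.0, 0.6]
finger_gap: 0.0427
```

>>> {"fn": "step_arm", "kwargs": {"rows": [{"dx":0,"dy":0,"dz":0,"turn":0},{"dx":0,"dy":0,"dz":0,"turn":0},{"dx":0,"dy":0,"dz":0,"turn":0},{"dx":0,"dy":0,"dz":0,"turn":0},{"dx":0,"dy":0,"dz":0,"turn":0},{"dx":0,"dy":0,"dz":0,"turn":0}], "claw": 0, "force": 50}}

```text
clock: 13.8
ee_pos: [0.4979, 0.3135, 0.068]
orientation: [-3.141, -0.001, -0.002]
ft_force: [0.1, -0.1, 6.7]
finger_gap: 0.0169
```

Gripped (gap 16.9 mm). I lift straight out.

>>> {"fn": "step_arm", "kwargs": {"rows": [{"dx":0,"dy":0,"dz":-0.5,"turn":0},{"dx":0,"dy":0,"dz":-1.5,"turn":0},{"dx":0,"dy":0,"dz":-3,"turn":0},{"dx":0,"dy":0,"dz":-5,"turn":0},{"dx":0,"dy":0,"dz":-7,"turn":0},{"dx":0,"dy":0,"dz":-9,"turn":0},{"dx":0,"dy":0,"dz":-11,"turn":0},{"dx":0,"dy":0,"dz":-12.5,"turn":0},{"dx":0,"dy":0,"dz":-13,"turn":0},{"dx":0,"dy":0,"dz":-13,"turn":0}]}}

```text
clock: 15.05
ee_pos: [0.4972, 0.313, 0.197]
orientation: [3.141, 0.001, -0.0]
ft_force: [0.4, -0.2, -1.1]
finger_gap: 0.0167
```

```bash
cat > groove.py <<'E'
from station import arm
from h import *
import sys
from scipy.optimize import least_squares
H=np.array([[-20,70],[-20,0],[20,0],[20,-70]])/1000
def fit(cc,p0,wall=.036):
    # darkness inside top-face polygon predicted roughly from p0 (shrunk)
    R=lambda a:np.array([[np.cos(a),-np.sin(a)],[np.sin(a),np.cos(a)]])
    box=np.array([[-34,74],[34,74],[34,-74],[-34,-74]])/1000*[1,1]
    B=np.c_[box@R(p0[2]).T+p0[:2],np.full(4,.04)]
    g=cv2.cvtColor(cc["color"],cv2.COLOR_RGB2GRAY).astype(float)
    m=np.zeros(g.shape,np.uint8);cv2.fillPoly(m,[proj(cc,B).round().astype(int)],1);m=cv2.erode(m,np.ones((3,3)))
    med=np.median(g[m>0]);ys,xs=np.nonzero(m&(g<med-25));w=med-g[ys,xs];P=plane(cc,np.c_[xs,ys],wall)[:,:2]
    k=[np.linalg.norm(P-p0[:2],axis=1)<.09];P=P[k[0]];w=w[k[0]]
    def res(p):
        V=H@R(p[2]).T+p[:2];r=[]
        for i in range(3):
            a,b=V[i],V[i+1];d=b-a;t=np.clip((P-a)@d/(d@d),0,1);r.append(P-a-t[:,None]*d)
        r=np.stack(r);q=np.argmin((r**2).sum(2),0);return (r[q,np.arange(len(P))]*np.sqrt(w)[:,None]).ravel()
    s=least_squares(res,p0,loss="soft_l1",f_scale=.02);return s.x,len(P),1e3*np.sqrt((res(s.x)**2).sum()/w.sum())
for n in("top","scene"):
    cc=cam(arm,n)
    for wl in(.032,.036,.04): print(n,wl,*fit(cc,[.5585,.0445,.2],wl))
o=arm.get_obs();print(o["ee_pos"],o["ft_force"],o["finger_gap"])
E
python3 groove.py
```

```text
top 0.032 [0.55830354 0.04444723 0.20178635] 196 2.180765300774063
top 0.036 [0.55763814 0.04449051 0.20043474] 196 2.1720532314009873
top 0.04 [0.55697274 0.04453379 0.1990741 ] 196 2.1637348151905234
scene 0.032 [0.56203423 0.03720996 0.20429558] 145 2.893479696387431
scene 0.036 [0.55916765 0.04152702 0.20200256] 145 2.8734949198300157
scene 0.04 [0.55630109 0.04584395 0.19968227] 145 2.854644463585722
[0.49689762 0.31266911 0.19624177] [-0.13625589  0.54303204 -0.89670516] 0.017031735366821052
```

Both views agree on the housing at (0.558, 0.0445), yaw 0.201. I carry the probe over seam_start with its tip about 140 mm up, then lower to 90 mm to check.

>>> {"fn": "step_arm", "kwargs": {"rows": [{"dx":0.2,"dy":1.5,"dz":0,"turn":0},{"dx":0.6,"dy":4.5,"dz":0,"turn":0},{"dx":1.1,"dy":8,"dz":0,"turn":0},{"dx":1.7,"dy":12,"dz":0,"turn":0},{"dx":2.2,"dy":16,"dz":0,"turn":0},{"dx":2.6,"dy":19,"dz":0,"turn":0},{"dx":2.9,"dy":21.1,"dz":1.5,"turn":0},{"dx":2.9,"dy":21.1,"dz":3.5,"turn":0},{"dx":2.9,"dy":21.1,"dz":4.8,"turn":0},{"dx":2.9,"dy":21.1,"dz":4.8,"turn":0}]}}

```text
clock: 16.4
ee_pos: [0.5252, 0.1023, 0.1475]
orientation: [-3.142, -0.003, 0.005]
ft_force: [-0.8, 0.2, 0.2]
finger_gap: 0.017
```

```bash
python3 - <<'E'
from station import arm
from h import *
c=cam(arm,"top"); s=cam(arm,"scene")
o=arm.get_obs();e=o["ee_pos"];print(e,o["joint_positions"].round(2),o["ft_force"].round(1))
t=e+[0,0,-.06]; print("tip exp",t,proj(c,[t]),proj(s,[t]))
ims=[]
for cc,(x0,y0) in((c,(280,140)),(s,(255,125))):
    im=cv2.resize(cc["color"][y0:y0+88,x0:x0+70],None,fx=5.7,fy=5.7,interpolation=2)
    q=(proj(cc,[t])[0]+.5-[x0,y0])*5.7; cv2.drawMarker(im,tuple(int(v) for v in q),(255,0,0),0,10,1); ims.append(im)
cv2.imwrite("pics/tipseam.png",np.hstack(ims)[...,::-1])
np.save("s.npy",s["color"]);np.save("c.npy",c["color"])
E
```

```text
[0.52646252 0.10273243 0.14925138] [ 0.39  0.16 -0.69  1.78  0.11  1.24 -1.9 ] [-0.5  0.8 -0.3]
tip exp [0.52646252 0.10273243 0.08925138] [[305.68966488 179.35346338]] [[298.06016945 197.77124815]]
```

View pics/tipseam.png

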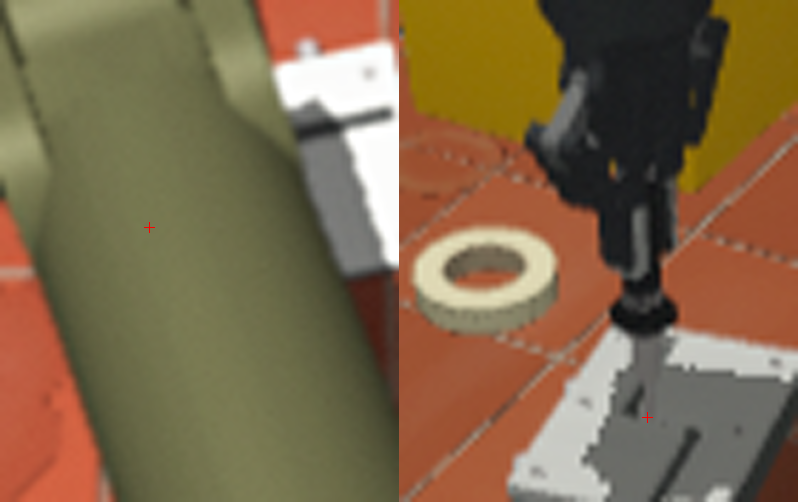

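The tip expected at (647,417) in the right-hand crop lies on grey on grey and is hard to see. The collar is clear at about scene px (297.5,179.4), so I use it to locate the probe axis.

```bash
python3 - <<'E'
from station import arm
from h import *
s=cam(arm,"scene"); e=arm.get_obs()["ee_pos"]; t=e-[0,0,.06]
g=cv2.cvtColor(s["color"],cv2.COLOR_RGB2GRAY).astype(int)
print(e, proj(s,[t,t+[0,0,.063],t+[0,0,.034],t+[0,0,.068]]).round(1).tolist())
for r in range(168,206): print(r,*g[r,288:310])
E
```

```text
[0.52671665 0.10267783 0.14959187] [[298.0, 197.6], [297.0, 179.0], [297.5, 187.7], [296.9, 177.5]]
168 112 111 28 29 29 29 31 34 96 97 59 22 32 45 63 104 124 104 105 105 104 105
169 113 113 47 29 32 31 29 30 83 97 60 22 51 77 104 123 104 104 105 105 104 104
170 113 112 79 35 31 31 30 31 83 98 66 24 63 103 124 105 104 104 105 104 105 105
171 113 113 98 72 60 49 34 43 87 96 72 23 41 124 104 105 105 104 104 105 104 105
172 113 112 112 108 106 92 45 70 100 89 49 23 46 104 104 105 104 104 104 105 105 105
173 113 112 112 110 108 107 39 72 87 53 21 21 47 104 104 105 105 105 106 105 106 105
174 112 112 110 108 108 107 19 24 20 21 22 22 45 105 105 104 105 105 106 108 107 106
175 111 111 109 108 107 107 36 20 23 20 20 25 48 101 105 106 107 107 107 106 106 107
176 110 109 107 107 103 98 67 37 47 38 45 39 61 76 95 107 107 107 106 107 107 108
177 109 107 108 108 80 42 75 71 76 62 80 63 56 21 42 99 107 107 108 107 107 108
178 107 108 107 101 41 23 55 74 44 44 58 57 37 21 22 67 108 108 108 108 108 108
179 107 107 104 89 22 20 22 22 40 38 23 23 25 22 21 64 108 107 108 108 108 108
180 107 104 104 11
[... 1571 characters left out ...]
 202 108 108 108 108 97 89 108 106 105 109 106 110 109 111 111 109 109 108 108
199 201 201 187 107 107 108 107 109 108 108 108 108 107 98 109 108 109 104 102 106 109 108
200 200 199 106 106 107 107 107 107 107 108 107 107 108 109 109 107 107 73 61 87 108 107
201 200 199 107 106 106 106 106 105 107 107 106 107 107 107 108 106 103 62 49 58 107 106
202 186 185 106 106 106 106 106 106 107 106 107 106 107 106 106 105 95 59 53 87 106 105
203 106 106 107 107 106 106 105 107 106 106 106 106 107 107 106 100 70 47 73 106 106 106
204 107 107 107 107 107 107 107 107 106 105 106 106 106 107 105 94 48 52 95 106 105 106
205 108 107 108 108 107 108 107 108 107 107 106 107 107 106 96 70 48 73 106 105 106 107
```

The nose centre (col 298) and tip end (row ~197.6) match the expected (298.0,197.6), so tip = TCP reading - 60 mm in z holds. I descend to just above the groove.

>>> {"fn": "step_arm", "kwargs": {"rows": [{"dx":-0.05,"dy":0.15,"dz":0,"turn":0},{"dx":-0.05,"dy":0.15,"dz":1,"turn":0},{"dx":-0.05,"dy":0.15,"dz":2.5,"turn":0},{"dx":-0.05,"dy":0.15,"dz":4,"turn":0},{"dx":-0.05,"dy":0.15,"dz":4.5,"turn":0},{"dx":-0.05,"dy":0.15,"dz":4.5,"turn":0},{"dx":-0.05,"dy":0.15,"dz":4.5,"turn":0}]}}

```text
clock: 17.42
ee_pos: [0.5263, 0.1007, 0.1045]
orientation: [-3.142, -0.001, -0.001]
ft_force: [-0.4, 0.7, -1.0]
finger_gap: 0.0167
```

```bash
python3 - <<'E'
from station import arm
from h import *
s=cam(arm,"scene"); s=cam(arm,"scene");o=arm.get_obs();e=o["ee_pos"]; t=e-[0,0,.06]
E=[e]
for i in range(5): arm.read_camera("scene");E.append(arm.get_obs()["ee_pos"])
print(np.round(E,4).tolist(),o["ft_force"].round(2),proj(s,[t,[.526,.1013,.032],[.5244,.1091,.032],[.5244,.1091,.04]]).round(1).tolist())
g=cv2.cvtColor(s["color"],cv2.COLOR_RGB2GRAY).astype(int)
for r in range(190,224): print(r,*g[r,288:312])
E
```

```text
[[0.5264, 0.1007, 0.1046], [0.5263, 0.1007, 0.1046], [0.5262, 0.1006, 0.1045], [0.5261, 0.1006, 0.1044], [0.5261, 0.1005, 0.1044], [0.526, 0.1005, 0.1043]] [-0.03 -0.08 -0.26] [[299.1, 209.8], [299.3, 213.4], [298.3, 215.1], [298.2, 212.9]]
190 200 200 201 202 202 185 57 41 64 49 43 62 63 61 34 43 99 107 108 110 188 187 188 188
191 200 201 201 202 188 58 22 36 58 60 50 48 57 55 21 23 67 108 109 107 108 107 108 108
192 201 202 202 202 107 21 20 24 22 39 58 58 22 19 21 24 62 108 107 107 107 107 108 107
193 201 202 203 201 145 37 23 21 22 23 22 21 22 22 21 23 59 107 107 107 107 107 106 107
194 194 203 203 202 187 71 30 23 23 20 24 23 20 23 21 38 93 107 107 107 107 108 108 107
195 170 204 202 201 108 90 56 23 24 22 26 22 23 38 40 80 108 108 108 108 107 108 108 108
196 173 203 202 201 106 101 81 34 42 46 47 46 56 72 80 109 109 108 108 107 108 107 107 108
197 203 203 203 188 107 102 77 64 70 86 88 89 101 97 110 109 110 108 109 109 108 108 108 107
198 203 203 202 108 108 109 108 98 83 99 103 103 100 98 110 109 109 110 109 109 108 109 108 108
199 202 202 201 108 108 108 108 108 101 99 103 10
[... 1528 characters left out ...]
109 110 113 176 175 189 192 193 199 200 202 201 202 195 122
216 56 58 53 51 53 63 64 88 88 100 102 105 124 123 125 142 144 176 179 190 192 194 171 83
217 53 59 58 50 51 49 51 51 52 52 64 77 110 113 114 115 123 112 126 124 135 158 122 59
218 57 56 57 51 50 52 50 51 50 49 50 51 53 64 68 66 108 100 115 114 116 120 82 46
219 55 57 55 49 50 50 50 50 52 51 51 51 56 56 57 55 56 60 53 64 70 98 59 46
220 56 56 55 50 51 50 52 52 50 51 50 49 57 51 56 56 56 58 58 54 57 56 47 47
221 57 53 56 51 50 52 50 50 50 50 50 50 55 55 56 57 57 57 58 57 59 58 47 47
222 75 73 55 53 54 54 52 52 51 50 51 48 54 55 55 56 56 56 56 57 58 56 48 47
223 111 111 75 57 55 56 53 54 52 52 53 50 53 55 55 56 55 56 57 57 56 56 46 48
```

The nose bottom projects onto the groove's visible centre line at about scene (299.4,212.4). I lower straight down 10 mm.

>>> {"fn": "step_arm", "kwargs": {"rows": [{"dx":0,"dy":-0.05,"dz":0.3,"turn":0},{"dx":0,"dy":-0.05,"dz":0.6,"turn":0},{"dx":0,"dy":-0.05,"dz":0.9,"turn":0},{"dx":0,"dy":-0.05,"dz":1.0,"turn":0},{"dx":0,"dy":-0.05,"dz":1.0,"turn":0},{"dx":0,"dy":-0.05,"dz":1.0,"turn":0}]}}

```text
clock: 18.52
ee_pos: [0.526, 0.1011, 0.0942]
orientation: [3.142, 0.001, 0.0]
ft_force: [0.7, -0.3, -0.8]
finger_gap: 0.0167
```

No contact at tip z ≈ 34 mm, so it is inside the groove. I sweep the first leg at about 29 mm/s.

>>> {"fn": "step_arm", "kwargs": {"rows": [{"dx":0.04,"dy":0.18,"dz":0,"turn":0},{"dx":0.11,"dy":0.52,"dz":0,"turn":0},{"dx":0.18,"dy":0.88,"dz":0,"turn":0},{"dx":0.25,"dy":1.24,"dz":0,"turn":0},{"dx":0.33,"dy":1.6,"dz":0,"turn":0},{"dx":0.4,"dy":1.96,"dz":0,"turn":0},{"dx":0.47,"dy":2.32,"dz":0,"turn":0},{"dx":0.54,"dy":2.66,"dz":0,"turn":0},{"dx":0.59,"dy":2.9,"dz":0,"turn":0},{"dx":0.61,"dy":3.0,"dz":0,"turn":0}]}}

```text
clock: 19.77
ee_pos: [0.5321, 0.0709, 0.0941]
orientation: [3.142, 0.001, -0.0]
ft_force: [0.4, -0.2, -1.2]
finger_gap: 0.017
```

>>> {"fn": "step_arm", "kwargs": {"rows": [{"dx":0.04,"dy":0.18,"dz":0,"turn":0},{"dx":0.11,"dy":0.52,"dz":0,"turn":0},{"dx":0.18,"dy":0.88,"dz":0,"turn":0},{"dx":0.25,"dy":1.24,"dz":0,"turn":0},{"dx":0.33,"dy":1.6,"dz":0,"turn":0},{"dx":0.4,"dy":1.96,"dz":0,"turn":0},{"dx":0.47,"dy":2.32,"dz":0,"turn":0},{"dx":0.54,"dy":2.68,"dz":0,"turn":0},{"dx":0.6,"dy":2.95,"dz":0,"turn":0},{"dx":0.62,"dy":3.04,"dz":0,"turn":0}]}}

```text
clock: 21.02
ee_pos: [0.5383, 0.0404, 0.0941]
orientation: [3.141, 0.001, -0.0]
ft_force: [-0.2, 1.0, -1.0]
finger_gap: 0.0168
```

>>> {"fn": "step_arm", "kwargs": {"rows": [{"dx":0,"dy":0,"dz":0,"turn":0}]}}

```text
clock: 21.15
ee_pos: [0.5382, 0.0407, 0.0941]
orientation: [3.142, 0.001, -0.0]
ft_force: [0.2, 0.4, -1.0]
finger_gap: 0.0168
```

>>> {"fn": "step_arm", "kwargs": {"rows": [{"dx":0.2,"dy":-0.04,"dz":0,"turn":0},{"dx":0.6,"dy":-0.12,"dz":0,"turn":0},{"dx":1.05,"dy":-0.21,"dz":0,"turn":0},{"dx":1.5,"dy":-0.3,"dz":0,"turn":0},{"dx":1.95,"dy":-0.39,"dz":0,"turn":0},{"dx":2.4,"dy":-0.48,"dz":0,"turn":0},{"dx":2.85,"dy":-0.57,"dz":0,"turn":0},{"dx":3.3,"dy":-0.66,"dz":0,"turn":0},{"dx":3.7,"dy":-0.74,"dz":0,"turn":0},{"dx":3.93,"dy":-0.79,"dz":0,"turn":0}]}}

```text
clock: 22.4
ee_pos: [0.5778, 0.0487, 0.0941]
orientation: [-3.142, -0.001, 0.0]
ft_force: [-0.1, -0.3, -1.5]
finger_gap: 0.0166
```

>>> {"fn": "step_arm", "kwargs": {"rows": [{"dx":0,"dy":0,"dz":0,"turn":0},{"dx":0,"dy":0,"dz":0,"turn":0}]}}

```text
clock: 22.65
ee_pos: [0.5774, 0.0486, 0.0941]
orientation: [3.141, 0.001, -0.0]
ft_force: [-0.7, 0.1, -0.9]
finger_gap: 0.0171
```

Free of contact so far. Third leg: from (0.5775, 0.0486) to (0.5900, -0.0123).

>>> {"fn": "step_arm", "kwargs": {"rows": [{"dx":0.04,"dy":0.18,"dz":0,"turn":0},{"dx":0.11,"dy":0.52,"dz":0,"turn":0},{"dx":0.18,"dy":0.88,"dz":0,"turn":0},{"dx":0.25,"dy":1.24,"dz":0,"turn":0},{"dx":0.33,"dy":1.6,"dz":0,"turn":0},{"dx":0.4,"dy":1.96,"dz":0,"turn":0},{"dx":0.47,"dy":2.32,"dz":0,"turn":0},{"dx":0.54,"dy":2.66,"dz":0,"turn":0},{"dx":0.59,"dy":2.9,"dz":0,"turn":0},{"dx":0.61,"dy":3.0,"dz":0,"turn":0}]}}

```text
clock: 23.9
ee_pos: [0.5837, 0.0184, 0.0941]
orientation: [3.142, 0.001, -0.0]
ft_force: [-1.1, 0.7, 0.1]
finger_gap: 0.0166
```

>>> {"fn": "step_arm", "kwargs": {"rows": [{"dx":0.04,"dy":0.18,"dz":0,"turn":0},{"dx":0.11,"dy":0.52,"dz":0,"turn":0},{"dx":0.18,"dy":0.88,"dz":0,"turn":0},{"dx":0.25,"dy":1.24,"dz":0,"turn":0},{"dx":0.33,"dy":1.6,"dz":0,"turn":0},{"dx":0.4,"dy":1.96,"dz":0,"turn":0},{"dx":0.47,"dy":2.32,"dz":0,"turn":0},{"dx":0.54,"dy":2.68,"dz":0,"turn":0},{"dx":0.6,"dy":2.98,"dz":0,"turn":0},{"dx":0.63,"dy":3.1,"dz":0,"turn":0}]}}

```text
clock: 25.15
ee_pos: [0.59, -0.0127, 0.0941]
orientation: [3.142, 0.001, -0.0]
ft_force: [-0.8, -0.2, -1.4]
finger_gap: 0.0164
```

>>> {"fn": "step_arm", "kwargs": {"rows": [{"dx":0,"dy":0,"dz":0,"turn":0},{"dx":0,"dy":0,"dz":0,"turn":0}]}}

```text
clock: 25.4
ee_pos: [0.5899, -0.0122, 0.0941]
orientation: [-3.142, -0.001, 0.0]
ft_force: [-0.1, 0.0, -1.3]
finger_gap: 0.0169
```

I lift straight up at the end, then carry the probe back over the stand (pick-up pose was 0.4972, 0.3130).

>>> {"fn": "step_arm", "kwargs": {"rows": [{"dx":0,"dy":0,"dz":-0.5,"turn":0},{"dx":0,"dy":0,"dz":-1.5,"turn":0},{"dx":0,"dy":0,"dz":-3.5,"turn":0},{"dx":0,"dy":0,"dz":-6,"turn":0},{"dx":0,"dy":0,"dz":-8.5,"turn":0},{"dx":0,"dy":0,"dz":-10,"turn":0},{"dx":0,"dy":0,"dz":-10.5,"turn":0}]}}

```text
clock: 26.28
ee_pos: [0.5906, -0.0123, 0.2007]
orientation: [3.141, 0.001, 0.003]
ft_force: [0.3, -0.5, -1.4]
finger_gap: 0.0166
```

>>> {"fn": "step_arm", "kwargs": {"rows": [{"dx":-0.4,"dy":-1.5,"dz":0,"turn":0},{"dx":-1.2,"dy":-4.5,"dz":0,"turn":0},{"dx":-2.4,"dy":-8.5,"dz":0,"turn":0},{"dx":-3.7,"dy":-13,"dz":0,"turn":0},{"dx":-5,"dy":-17.5,"dz":0,"turn":0},{"dx":-6.3,"dy":-22,"dz":0,"turn":0},{"dx":-7.5,"dy":-26,"dz":0,"turn":0},{"dx":-8.5,"dy":-29.5,"dz":0,"turn":0},{"dx":-9.1,"dy":-31.7,"dz":0,"turn":0},{"dx":-9.3,"dy":-32.5,"dz":0,"turn":0}]}}

```text
clock: 27.52
ee_pos: [0.4944, 0.3149, 0.1982]
orientation: [3.142, 0.008, -0.003]
ft_force: [-0.2, -1.0, -0.9]
finger_gap: 0.0164
```

>>> {"fn": "step_arm", "kwargs": {"rows": [{"dx":0,"dy":0,"dz":0,"turn":0},{"dx":0,"dy":0,"dz":0,"turn":0},{"dx":0,"dy":0,"dz":0,"turn":0}]}}

```text
clock: 27.9
ee_pos: [0.4974, 0.3113, 0.199]
orientation: [3.141, -0.002, 0.0]
ft_force: [1.0, -0.4, -0.8]
finger_gap: 0.0167
```

>>> {"fn": "step_arm", "kwargs": {"rows": [{"dx":0,"dy":-0.1,"dz":1,"turn":0},{"dx":0,"dy":-0.1,"dz":3,"turn":0},{"dx":0,"dy":-0.1,"dz":4.8,"turn":0},{"dx":0,"dy":-0.1,"dz":5.3,"turn":0},{"dx":0,"dy":-0.1,"dz":5.3,"turn":0},{"dx":0,"dy":-0.1,"dz":5.3,"turn":0},{"dx":0,"dy":-0.1,"dz":5.3,"turn":0}]}}

```text
clock: 28.78
ee_pos: [0.4972, 0.3138, 0.1467]
orientation: [-3.141, -0.001, -0.002]
ft_force: [-0.1, 0.3, -1.4]
finger_gap: 0.0169
```

>>> {"fn": "step_arm", "kwargs": {"rows": [{"dx":0,"dy":0.05,"dz":0.5,"turn":0},{"dx":0,"dy":0.05,"dz":1.2,"turn":0},{"dx":0,"dy":0.05,"dz":2,"turn":0},{"dx":0,"dy":0.05,"dz":3,"turn":0},{"dx":0,"dy":0.05,"dz":4,"turn":0},{"dx":0,"dy":0.05,"dz":5,"turn":0},{"dx":0,"dy":0.05,"dz":6,"turn":0},{"dx":0,"dy":0.05,"dz":7,"turn":0},{"dx":0,"dy":0.05,"dz":7.4,"turn":0},{"dx":0,"dy":0.05,"dz":7.4,"turn":0}]}}

```text
clock: 30.02
ee_pos: [0.4966, 0.3129, 0.0718]
orientation: [3.141, 0.001, -0.001]
ft_force: [-1.0, 0.4, -1.4]
finger_gap: 0.0168
```

>>> {"fn": "step_arm", "kwargs": {"rows": [{"dx":0,"dy":0,"dz":0.15,"turn":0},{"dx":0,"dy":0,"dz":0.3,"turn":0},{"dx":0,"dy":0,"dz":0.4,"turn":0},{"dx":0,"dy":0,"dz":0.4,"turn":0}]}}

```text
clock: 30.52
ee_pos: [0.4968, 0.313, 0.0681]
orientation: [3.142, 0.001, 0.0]
ft_force: [1.0, 0.3, -0.5]
finger_gap: 0.0167
```

>>> {"fn": "step_arm", "kwargs": {"rows": [{"dx":0,"dy":0,"dz":0.05,"turn":0},{"dx":0,"dy":0,"dz":0.1,"turn":0},{"dx":0,"dy":0,"dz":0.1,"turn":0}]}}

```text
clock: 30.9
ee_pos: [0.4969, 0.3131, 0.068]
orientation: [3.141, 0.001, 0.001]
ft_force: [-1.8, -1.4, 5.5]
finger_gap: 0.0171
```

Contact (+5.5 N) at the pick-up height, so the collar is on the stand. I release and rise straight up.

>>> {"fn": "step_arm", "kwargs": {"rows": [{"dx":0,"dy":0,"dz":-0.05,"turn":0},{"dx":0,"dy":0,"dz":-0.05,"turn":0},{"dx":0,"dy":0,"dz":-0.05,"turn":0},{"dx":0,"dy":0,"dz":-0.05,"turn":0},{"dx":0,"dy":0,"dz":-1.5,"turn":0},{"dx":0,"dy":0,"dz":-4,"turn":0},{"dx":0,"dy":0,"dz":-7.5,"turn":0},{"dx":0,"dy":0,"dz":-11,"turn":0},{"dx":0,"dy":0,"dz":-14,"turn":0},{"dx":0,"dy":0,"dz":-15,"turn":0}], "claw": 0.5}}

```text
clock: 32.15
ee_pos: [0.4976, 0.3141, 0.22]
orientation: [-3.14, -0.001, -0.006]
ft_force: [0.6, -0.2, -0.8]
finger_gap: 0.0426
```

```bash
python3 - <<'E'
from station import arm
from h import *
s=cam(arm,"scene");o=arm.get_obs();print(o["ee_pos"],o["finger_gap"])
g=cv2.cvtColor(s["color"],cv2.COLOR_RGB2GRAY)[222:262,250:274]
n,l,st,ce=cv2.connectedComponentsWithStats((g<60).astype(np.uint8));k=1+np.argmax(st[1:,4]);print(st[k],ce[k]+[250,222])
a=cv2.imread("pics/scene0.png",0)[222:262,250:274]
n,l,st,ce=cv2.connectedComponentsWithStats((a<60).astype(np.uint8));k=1+np.argmax(st[1:,4]);print("before",st[k],ce[k]+[250,222])
E
```

```text
[0.4976211  0.3139302  0.21994441] 0.042763386563675856
[  6  11  18  28 270] [262.4        246.94814815]
before [  5   4  14  34 247] [260.45748988 244.50202429]
```

```bash
python3 - <<'E'
from station import arm
from h import *
s=cam(arm,"scene")
g=cv2.cvtColor(s["color"],cv2.COLOR_RGB2GRAY)
a=cv2.imread("pics/scene0.png",0)
for r in range(222,264): print(r,*["%3d"%v for v in a[r,252:274]],"|",*["%3d"%v for v in g[r,252:274]])
E
```

```text
222 102 103 102 103 103 103 102 102 103 102 102 103 103 102 103 102 103 103 103 102 103 102 | 108 107 108 107 107 107 108 108 108 108 109 107 107 107 107 108 107 107 109 108 107 108
223 102 102 102 102 102 102 102 102 103 102 102 103 103 101 102 102 102 103 103 103 102 103 | 107 108 108 107 107 108 108 108 107 108 107 109 107 108 107 108 108 108 108 107 107 108
224 102 102 102 102 102 103 102 102 102 102 102 102 102 102 102 102 103 103 102 103 103 102 | 108 108 107 107 107 108 108 107 109 108 107 108 107 108 107 107 108 107 108 108 107 107
225 103 103 103 103 102  96  96  96  97 100 102 102 102 102 103 103 103 102 102 102 102 103 | 109 108 107 108 107 100 101 100 102 104 108 107 107 108 107 108 108 108 107 108 107 107
226 104 103 102 100  93  65  53  53  55  81  99 101 103 103 103 103 102 102 103 103 103 102 | 109 107 108 108  98  60  59  41  63  81 101 108 108 108 107 108 108 108 107 108 108 108
227 108 104  99  81  39  38  38  38  39  43  82 102 103 101 102 101 102 102 103 102 103 102 | 113 109 105  99  60  21  23  22  21  25  65 107 108 108 107 107 108 107 108 108 108 107
228 112 
[... 5843 characters left out ...]
 115  94  77  69  72  96 102 140 140 140 139 140 140 141 140 138 |  73  73  73  72  72  70  60  46  68  68  70  73 102 107 145 146 146 146 147 146 146 144
261 139 140 140 140 140 140 140 139 140 139 141 140 141 140 140 140 140 140 140 140 140 137 |  73  73  73  72  73  73  72  86 146 147 147 146 146 146 146 146 146 147 146 147 147 144
262 140 140 140 140 139 140 140 140 140 140 139 139 141 140 140 140 140 140 140 140 140 134 |  72  73  73  72  72  75  90  99 146 146 146 146 146 146 147 147 147 147 147 147 146 141
263 140 140 141 140 140 139 140 140 140 141 140 141 141 140 140 140 141 140 141 140 140 120 |  72  72  72  73  74  99 146 147 147 147 147 148 148 147 147 146 147 147 147 146 146 125
```

The probe's outline matches the first picture (barrel top at row 226, collar bottom at row 260, shifted by less than 0.5 px), so it is home. Back to the knob.

>>> {"fn": "step_arm", "kwargs": {"rows": [{"dx":-0.1,"dy":2,"dz":0,"turn":0},{"dx":-0.3,"dy":6,"dz":0,"turn":0},{"dx":-0.5,"dy":11,"dz":0,"turn":0},{"dx":-0.8,"dy":17,"dz":0,"turn":0},{"dx":-1,"dy":23,"dz":0,"turn":0},{"dx":-1.2,"dy":29,"dz":0,"turn":0},{"dx":-1.4,"dy":35,"dz":0,"turn":0},{"dx":-1.6,"dy":40,"dz":0,"turn":0},{"dx":-1.8,"dy":45,"dz":0,"turn":0},{"dx":-2,"dy":50,"dz":0,"turn":0}], "claw": 0.8}}

```text
clock: 33.5
ee_pos: [0.4759, -0.1884, 0.2156]
orientation: [-3.141, -0.001, 0.003]
ft_force: [1.2, -0.2, 0.6]
finger_gap: 0.0684
```

>>> {"fn": "step_arm", "kwargs": {"rows": [{"dx":-0.1,"dy":4,"dz":0,"turn":0},{"dx":-0.2,"dy":7.5,"dz":0,"turn":0},{"dx":-0.35,"dy":9.7,"dz":0,"turn":0},{"dx":-0.35,"dy":10.4,"dz":0,"turn":0},{"dx":-0.35,"dy":10.4,"dz":0,"turn":0},{"dx":-0.35,"dy":10.4,"dz":0,"turn":0},{"dx":-0.35,"dy":10.4,"dz":0,"turn":0}]}}

```text
clock: 34.38
ee_pos: [0.4741, -0.2898, 0.2174]
orientation: [3.141, 0.004, 0.001]
ft_force: [-0.1, 0.3, -0.0]
finger_gap: 0.0681
```

>>> {"fn": "step_arm", "kwargs": {"rows": [{"dx":0,"dy":0,"dz":1.5,"turn":0},{"dx":0,"dy":0,"dz":4.5,"turn":0},{"dx":0,"dy":0,"dz":8,"turn":0},{"dx":0,"dy":0,"dz":11,"turn":0},{"dx":0,"dy":0,"dz":13,"turn":0},{"dx":0,"dy":0,"dz":14.5,"turn":0},{"dx":0,"dy":0,"dz":15.5,"turn":0},{"dx":0,"dy":0,"dz":15.5,"turn":0}]}}

```text
clock: 35.38
ee_pos: [0.4733, -0.2907, 0.0615]
orientation: [-3.141, -0.001, 0.001]
ft_force: [0.3, -0.0, 0.2]
finger_gap: 0.0683
```

>>> {"fn": "step_arm", "kwargs": {"rows": [{"dx":0,"dy":0,"dz":0,"turn":0},{"dx":0,"dy":0,"dz":0,"turn":0},{"dx":0,"dy":0,"dz":0,"turn":0},{"dx":0,"dy":0,"dz":0,"turn":0},{"dx":0,"dy":0,"dz":0,"turn":0},{"dx":0,"dy":0,"dz":0,"turn":0},{"dx":0,"dy":0,"dz":0,"turn":0}], "claw": 0, "force": 60}}

```text
clock: 36.25
ee_pos: [0.4741, -0.2904, 0.0623]
orientation: [-3.141, -0.002, -0.001]
ft_force: [0.5, 5.3, 4.0]
finger_gap: 0.0247
```

>>> {"fn": "step_arm", "kwargs": {"rows": [{"dx":0,"dy":0,"dz":0.3,"turn":0},{"dx":0,"dy":0,"dz":0.6,"turn":0},{"dx":0,"dy":0,"dz":0.9,"turn":0},{"dx":0,"dy":0,"dz":1.2,"turn":0},{"dx":0,"dy":0,"dz":1.4,"turn":0},{"dx":0,"dy":0,"dz":1.4,"turn":0}]}}

```text
clock: 37.0
ee_pos: [0.4741, -0.2904, 0.0483]
orientation: [-3.141, -0.002, -0.001]
ft_force: [0.6, 5.3, 6.4]
finger_gap: 0.0249
```

>>> {"fn": "step_arm", "kwargs": {"rows": [{"dx":0,"dy":0,"dz":0.1,"turn":0},{"dx":0,"dy":0,"dz":0.2,"turn":0},{"dx":0,"dy":0,"dz":0.3,"turn":0},{"dx":0,"dy":0,"dz":0.3,"turn":0}]}}

```text
clock: 37.5
ee_pos: [0.4743, -0.2905, 0.0482]
orientation: [3.141, 0.002, 0.001]
ft_force: [-6.7, 8.9, 23.2]
finger_gap: 0.0247
```

The hard stop was reached (23 N). I relax, open and rise.

>>> {"fn": "step_arm", "kwargs": {"rows": [{"dx":0,"dy":0,"dz":-0.2,"turn":0},{"dx":0,"dy":0,"dz":-0.25,"turn":0}]}}

```text
clock: 37.75
ee_pos: [0.4742, -0.2905, 0.0483]
orientation: [-3.141, -0.002, -0.001]
ft_force: [-0.3, 4.8, 6.8]
finger_gap: 0.0246
```

>>> {"fn": "step_arm", "kwargs": {"rows": [{"dx":0,"dy":0,"dz":0,"turn":0},{"dx":0,"dy":0,"dz":0,"turn":0},{"dx":0,"dy":0,"dz":0,"turn":0},{"dx":0,"dy":0,"dz":0,"turn":0},{"dx":0,"dy":0,"dz":-2,"turn":0},{"dx":0,"dy":0,"dz":-5,"turn":0},{"dx":0,"dy":0,"dz":-9,"turn":0},{"dx":0,"dy":0,"dz":-13,"turn":0},{"dx":0,"dy":0,"dz":-15,"turn":0},{"dx":0,"dy":0,"dz":-15,"turn":0}], "claw": 0.8}}

```text
clock: 39.0
ee_pos: [0.4746, -0.2917, 0.1993]
orientation: [3.139, 0.001, 0.005]
ft_force: [-0.1, -0.6, -0.7]
finger_gap: 0.0683
```

```bash
python3 - <<'E'
from station import arm
from h import *
s=cam(arm,"scene"); c=cam(arm,"top");o=arm.get_obs(); print(o["ee_pos"],o["ft_force"],o["clock"])
for n,g in(("before",cv2.imread("pics/scene0.png",0)),("now",cv2.cvtColor(s["color"],cv2.COLOR_RGB2GRAY))):
    n1,l,st,ce=cv2.connectedComponentsWithStats((g[122:152,362:388]<50).astype(np.uint8));k=1+np.argmax(st[1:,4]);print(n,st[k],ce[k]+[362,122])
x=s["color"].copy(); x=np.vstack([x[80:380,100:440]]) ; y=c["color"][130:270,200:480]
x=cv2.resize(x,(510,450)); y=cv2.resize(y,(280,140)); im=np.zeros((450,790,3),np.uint8); im[:,:510]=x; im[:140,510:]=y
t0=cv2.imread("pics/top0.png")[130:270,200:480,::-1]; im[150:290,510:]=t0
cv2.imwrite("pics/final.png",im[...,::-1])
E
```

```text
[ 0.4731792  -0.29083242  0.19664089] [-0.11401146 -0.01598377 -1.23559925] 39.1
before [ 7 15  8  6 37] [372.72972973 139.21621622]
now [ 7 15  8  6 42] [372.80952381 139.38095238]
```

View pics/final.png

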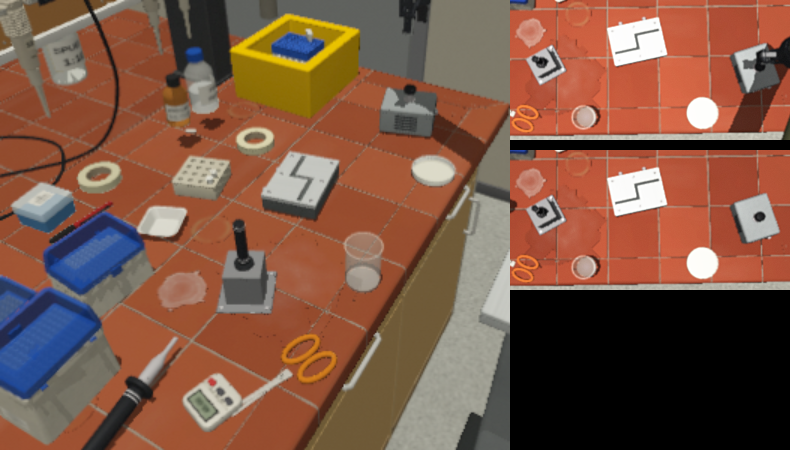

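The knob is back at its pushed-in pixel (139.4 against 139.2 before), and the probe, beaker and dish look unchanged. However, the larger lookalike, which stood at about scene (215,270), now lies on the table at roughly (217,307) to (160,377). I check when it fell and whether it is at rest.

```bash
python3 - <<'E'
from station import arm
from h import *
import glob
def blk(im,b): x0,y0,x1,y1=b; return int((cv2.cvtColor(im,cv2.COLOR_RGB2GRAY)[y0:y1,x0:x1]<45).sum())
s0=cv2.imread("pics/scene0.png")[...,::-1].copy(); s16=np.load("s.npy"); sn=cam(arm,"scene"); s=sn["color"]; s2=cam(arm,"scene")["color"]
for n,i in(("t0",s0),("t16",s16),("now",s)): print(n,"standing box",blk(i,(203,238,222,292)),"lying box",blk(i,(140,310,215,390)))
print("moving?",np.abs(s.astype(int)-s2)[290:400,100:230].max())
print("tip,end on table",plane(sn,[[217,307],[140,390]],.01).round(3).tolist(), "standing base",plane(sn,[[226,302]],0).round(3))
# bystanders: changed pixels near beaker and dish
for n,b in(("beaker",(325,230,360,278)),("dish",(372,182,407,205)),("housing",(272,180,330,225))):
    x0,y0,x1,y1=b; print(n,np.abs(s.astype(int)-s0)[y0:y1,x0:x1].mean().round(2))
E
```

```text
t0 standing box 478 lying box 0
t16 standing box 0 lying box 579
now standing box 0 lying box 636
moving? 5
tip,end on table [[0.529, 0.45, 0.01], [0.529, 0.662, 0.01]] standing base [[0.527 0.424 0.   ]]
beaker 0.88
dish 1.18
housing 0.91
```

It toppled before t = 16 s, lies still on the worktop well away from the edge, and is not one of the listed things, so I leave it. The bystanders and housing are unchanged. I hand in.

```bash
python3 -c "
from station import arm
print(arm.get_obs()['clock']); print(arm.sign_off())"
```

```text
39.2
the job is handed in; nothing more can be done
None
```

I did the whole job in the order asked and handed it in at about 39 s. One thing in the scene changed: the larger lookalike probe fell over.

- **Knob on:** I pulled it up to its hard stop (15 N, about 15 mm of rise), and the camera confirmed it was fully out. My first grasp closed on air. The camera showed the real fingertips about 30 mm higher than the reported tool position, so I corrected for that from then on.
- **Groove:** I took the probe from its stand and lowered the tip at the left end to about 34 mm, roughly 6 mm below the housing top. I ran it in one pass round both corners to the right end at no more than about 36 mm/s, then lifted straight out. Sideways forces stayed near 1 N, so it was not pressing. I worked out the depth from the height in the stand and one camera check, and did not confirm it by touching the groove floor.
- **Probe back:** It is in its stand. I felt the collar seat at the pick-up height, and its outline matches the first picture to under half a pixel.
- **Knob off:** I pushed it in to the stop (23 N), and its image matches the starting position.
- **Beaker and dish:** Unchanged in the pictures.

**What went wrong:** the larger lookalike stood upright at the start and now lies still on the worktop, well away from the edge. It fell before 16 s, around my first trip to the stand. I can't tell whether the arm brushed it or it toppled by itself. I left it there, since it is not one of the listed things.

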